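# Take the swatch plate out of the lever-arch file

### The job

The wooden nail-swatch plate is held in the open lever-arch file: lift the file's lever right up so that the rings spring open, then lift the plate off its two posts by the rail and lay it flat inside the shallow metal tray, setting it down rather than dropping it. Then press the lever fully down again so that the empty rings are shut, and leave the other things on the desk undisturbed.

Things in the scene. Friction and masses are not known exactly. Their poses are not given: they have to be found in the camera images.
- file: Black A5 lever-arch file lying open, fixed. Origin at desk height under the centre of the back cover (200 mm along x, 230 along y, 6 thick), z up. On the cover's +x half is the steel mechanism; spine and front cover (4 mm thick) lie flat beyond it, to x = 362 mm. Two 7 mm steel posts at x = 0, y = -80 and 0 mm; tops 50 mm above the desk
- arches (a joint): Angle in rad of the two steel wire arches (6 mm wire, at the posts' y), which hinge together in the file at x = 40, z = 14 mm. 0 = shut: their ends stand on the posts, trapping the plate, tops 64 mm above the desk; 1.08 = open: swung clear towards the file's +x, at most 75 mm high. Always 0.8 of the lever's angle
- lever_hinge (a point): Point on the lever's hinge axis, in the file at x = 22, y = 85, z = 34 mm; its axes are those of the file, and the hinge axis is along y
- lever_tip (a point): Centre of the lever's grip: a steel cross roll 14 mm in diameter, 18 mm long along the file's y, ending a flat steel lever 12 mm wide, 4 mm thick; 75 mm from the hinge. Down, the lever is level, pointing to the file's +x, the roll's centre 34 mm above the desk (28 above the cover); it swings up and back about the hinge. 50 mm or more is free beside it each way along y
- lever (a joint): Lever angle in rad: 0 = down (level, rings shut), 1.35 = right up (nearly upright, roll about 107 mm above the desk, rings fully open). An over-centre spring holds it at either end: it takes about 2.5 N at the roll to start it, and past the middle (0.68) it springs the rest of the way by itself
- plate_rail (a point): Centre of the rail (12 mm thick in x, 70 long in y, 36 high) on the middle of the loose plywood swatch plate, 18 mm above the plate's top and 23 above its underside; z up. Plate 104 mm (x) by 110 (y), 5 thick, about 0.12 kg. Its two 14 mm square holes at x = 38, y = -40 and 40 mm are over the file's posts at first, the plate flat on the cover, posts 39 mm above its top
- tray: Shallow square dark steel tray, fixed to the desk, 134 mm outside, 126 mm inside, rim 12 mm high, floor 4 mm thick; origin at desk height under its centre, z up, x and y along its sides. The plate fits either way round
- palette: Bystander: white ceramic wet palette with a grey clip-on lid, 136 by 196 by 30 mm, origin under its centre
- clipper: Bystander: clipper with blue plastic handles, about 110 mm long, 13 mm high
- probe: Bystander: steel probe, 175 mm long, 8 mm thick, lying along its x
- brush_stand: Bystander: tall clear acrylic brush stand with brushes, 90 mm square, 190 mm high, origin under its centre
Things that resemble listed ones, but are neither listed nor needed, are in the scene too. Of the things shaped like the part that bears plate_rail, the wooden one is meant.

How it is judged (in metres and radians):
On the way, in this order (a step that is already met when the one before it is completed fails the run):
1. the lever is right up and the rings are open, the plate still in the file (value of joint lever above 1.2 rad and distance of plate_rail from where it was at the start of the episode below 0.03 m), for 0.2 s.
2. the plate lies flat inside the tray and has been let go, the rings still open (horizontal distance between plate_rail and tray below 0.016 m and z of plate_rail in the frame of tray below 0.03 m and angle between plate_rail's own z axis and vertical below 0.04 rad and contact force between the fingers and plate below 0.1 N and value of joint lever above 1 rad), for 0.2 s.
At the end, for the whole second after the job is handed in: The lever is fully down (within 0.06 rad) with the rings shut and empty, and the plate lies at rest flat inside the tray: its middle within 16 mm of the tray's middle, its underside within 3 mm of the floor, tilted less than 0.04 rad (value of joint lever below 0.06 rad and horizontal distance between plate_rail and tray below 0.016 m and z of plate_rail in the frame of tray below 0.03 m and angle between plate_rail's own z axis and vertical below 0.04 rad and linear speed of plate below 0.01 m/s); the robot touches nothing.
It fails at once if the plate is let go more than about 20 mm above the tray's floor (horizontal distance between plate_rail and tray below 0.1 m and z of plate_rail in the frame of tray above 0.047 m and contact force between the fingers and plate below 0.02 N).
It fails at once if a bystander is pushed more than 20 mm or the brush stand tipped (distance of any of palette, clipper, probe, brush_stand from where it was at the start of the episode above 0.02 m or angle between brush_stand's own z axis and vertical above 0.2 rad).
It also fails if it takes over 72 s, if anything falls off the work surface, if the arm or the gripper's body presses on something with over 40 N, if the wrist force passes 120 N, or if a joint passes its speed limit or range.

### The arm

A 7-joint arm with a two-finger parallel gripper is mounted at the origin on the work surface. World frame = base frame: x ahead of the robot, y to its left, z up, the work surface at z = 0. Lengths are in m, angles in degrees, forces in N, time in s.
With the tool pointing down it reaches from about 0.4 to 0.875 m from the base axis. Payload 6.5 kg.
Tool frame: the origin (TCP) lies at the very end of the fingers, on their centre line; the grasp point (between the pads) lies 19 mm behind it; z points along the fingers, y is the line along which they close (so a half turn about z gives the same grasp; the last joint's range is limited). The gripper opens to 88 mm and grips with 3 to 60 N. Pads are 18 mm wide; open, the fingers measure 123 mm over their backs; the gripper's body (75 mm by 187 mm) begins 45 mm behind the grasp point.
Start: joints at [66.91, 30.733, -0.252, 88.115, 0.149, 61.152, -4.079], TCP at [0.215, -0.613, 0.239] pointing down, gripper open.
Joint ranges: [-154.64, 154.64], [-21.42, 123.67], [-72.66, 72.17], [13.99, 137.28], [-74.86, 254.86], [10.95, 109.41], [-158.01, 158.01]. Speed limits (degrees/s): [136.94, 136.94, 180, 180, 180, 180, 180].

### API

Orientations are given as [roll, pitch, yaw] about the fixed x, y, z axes, in that order (R = Rz(yaw) Ry(pitch) Rx(roll)).
In Python, from cell import arm, snapshot, calibration, models gives the robot as it stands.
- The arm moves only by the shell command python3 -m jog 'ROWS' [OPENING] [FORCE]. ROWS is a JSON object of lists of equal length, an entry for each row: "travel": the shift along the world's x, y, z in mm, a list of three; "spin": the turn about the world's z in degrees. In form: {"travel": [[tx, ty, tz], ...], "spin": [spin, ...]}. A call has 1 to 20 rows; each row shifts and turns the commanded pose from where the row before left it; what a row does not reach is not made up. A row lasts 1/10 s, in which the tool goes at most 50 mm and 8.59 degrees, less where a joint would pass 70% of its speed; a pose out of reach is approached as far as the arm can. A call is refused whole if a number of a shift passes 50 or a number of a turn 8.59, either way. A call with a gripper value outside its range is refused whole. OPENING is the opening, from 0 (shut) to 1 (fully open), set as the call begins (- or left out, the last holds). The fingers move at their own pace and stop on an object; FORCE is the grip in N (left out, the last holds). Time passes only in rows, so rows that do not move let the fingers close. It gives the time, the measured TCP pose, the force, the opening and the grip force at its end, in the units of the state.
- arm.read_state(): the state, without advancing time (a new reading comes with each control period).
- snapshot(name): name is "scene" or "side" or "wrist"; returns (picture, depth): 420x560x3 uint8, blue, green, red; 420x560 float32, m along the optical axis (not along the pixel's ray), 0 where there is no reading.
- calibration(name): a dict with "fx", "fy", "cx", "cy" (pixels), "k1" (the pictures are not rectified: a ray, as slopes to the right and down, at radius r is drawn at 1 + k1 r^2 times it, then the intrinsics apply), "R" (3x3) and "t" (3): a world point X has camera coordinates R X + t. Camera axes: x right, y down, z forward; pixel columns grow to the right and rows downward; lengths in m; the calibration is good to about 2 mm. A picture is of the moment at which its call begins: read the wrist's pose just before it. calibration takes no time and is no camera call; for the wrist camera it gives the pose at the moment of the call.
- arm.sign_off(): hands the job in; it is judged then, once.
Trained networks look in the newest picture that a camera, given by its name, has taken for a name from the list of things; names that differ only in an ending like _2 or _b are one class to them, and where a whole thing is asked for, a point or a joint stands for the part that bears it (a point fixed in the world has none). Each returns a list of dicts, best first, with "confidence" (0 to 1); they miss things now and then, are a little off and sometimes report something else, mostly with a low value. They report only what shows in the picture. A call takes as long as a camera call. They do not tell look-alikes from the thing itself.
- models.regions_of(camera, target): "region" (420x560 bool, what is visible of it) and "box" ([left, top, right, bottom] in pixels, round what is visible of it).
- models.mark_of(camera, target): "position" ([column, row] in pixels: a listed point, or the origin of a listed thing).
The state is a dict: "time": time; "q": joint angles; "joint_vel": joint speeds; "effort": joint torques, N m; "tool_pos": TCP position; "tool_rot": TCP orientation; "force": force on the tool from outside, world axes, zero at the start; "wrist_torque": the same for the moment, N m; "width": finger opening in m; "finger_force": force on a finger pad.
Only numpy, scipy, OpenCV 4.12 (cv2) and the standard library are available. Lean on these libraries where they do the work, as an engineer would, in place of code of your own. Each camera call takes 0.05 s, during which the arm holds its last target. There are 200 camera calls.

## Working session

There is one attempt and no reset: what is moved stays moved. The work goes in short steps, Python scripts to look and compute and a shell command to move; the robot and the scene stay as the last step left them, time stands still between calls to the robot, and variables do not carry over. Pictures are saved under pics/ and viewed, at most 10 in all, crops included, and the job is handed in when it is done.

```bash
mkdir -p pics
cat > h.py <<'E'
import numpy as np,cv2
from cell import arm,snapshot,calibration,models
def ray(c,px):
    p=np.array([(px[0]-c['cx'])/c['fx'],(px[1]-c['cy'])/c['fy']]);u=p.copy()
    for _ in range(20): u=p/(1+c['k1']*(u@u))
    return u
def atz(c,px,z):
    R=np.array(c['R']);t=np.array(c['t']);d=R.T@np.r_[ray(c,px),1];o=-R.T@t
    return o+d*(z-o[2])/d[2]
def cloud(c,D,region):
    v,u=np.nonzero(region&(D>0));R=np.array(c['R']);t=np.array(c['t'])
    pts=np.stack([(u-c['cx'])/c['fx'],(v-c['cy'])/c['fy']],1);q=pts.copy()
    for _ in range(20): q=pts/(1+c['k1']*(q**2).sum(1,keepdims=True))
    P=np.c_[q,np.ones(len(q))]*D[v,u][:,None]
    return (P-t)@R
E
python3 - <<'E'
from h import *
ims=[]
for n in ['scene','side']:
    c=calibration(n);im,D=snapshot(n);cv2.imwrite(f'pics/{n}0.png',im);np.save(f'{n}0.npy',D)
    for t,z in [('file',0),('lever_hinge',.034),('lever_tip',.034),('plate_rail',.029),('tray',0),('palette',0),('clipper',0),('probe',0),('brush_stand',0)]:
        for m in models.mark_of(n,t)[:3]: print(n,t,round(m['confidence'],2),np.round(m['position']),np.round(atz(c,m['position'],z),3))
print(arm.read_state()['time'],arm.read_state()['tool_rot'])
E
```

```text
scene lever_hinge 0.86 [270. 202.] [ 0.536 -0.07   0.034]
scene lever_tip 0.52 [252. 212.] [ 0.605 -0.067  0.034]
scene plate_rail 0.96 [164. 165.] [ 0.764 -0.396  0.029]
scene plate_rail 0.83 [269.  97.] [ 0.273 -0.526  0.029]
scene plate_rail 0.68 [239. 266.] [0.729 0.08  0.029]
scene tray 0.58 [328. 252.] [0.47  0.161 0.   ]
scene palette 0.76 [385. 357.] [0.526 0.493 0.   ]
scene clipper 0.56 [254. 132.] [ 0.406 -0.412  0.   ]
scene probe 0.43 [218. 149.] [ 0.563 -0.402  0.   ]
scene brush_stand 0.7 [216. 125.] [ 0.512 -0.518  0.   ]
side file 0.89 [299. 258.] [ 0.513 -0.165  0.   ]
side lever_hinge 0.91 [301. 221.] [ 0.54  -0.068  0.034]
side lever_hinge 0.33 [342. 404.] [ 0.505 -0.547  0.034]
side lever_tip 0.55 [326. 218.] [ 0.611 -0.068  0.034]
side plate_rail 0.79 [290. 263.] [ 0.48  -0.2    0.029]
side plate_rail 0.75 [214. 270.] [ 0.296 -0.182  0.029]
side plate_rail 0.69 [301. 255.] [ 0.515 -0.18   0.029]
side tray 0.73 [341. 403.] [ 0.51  -0.535  0.   ]
side tray 0.68 [262. 186.] [ 0.466  0.14  -0.   ]
side palette 0.82 [263. 126.] [0.529 0.497 0.   ]
side clipper 0.8 [268. 360.] [ 0.386 -0.418  0.   ]
side probe 0.89 [341. 338.] [ 0.551 -0.403  0.   ]
side probe 0.57 [291. 264.] [ 0.487 -0.182  0.   ]
side brush_stand 0.62 [342. 404.] [ 0.51  -0.537  0.   ]
1.0 [-1.79999399e+02  2.45587883e-03  1.92966772e+01]
```

View pics/scene0.png

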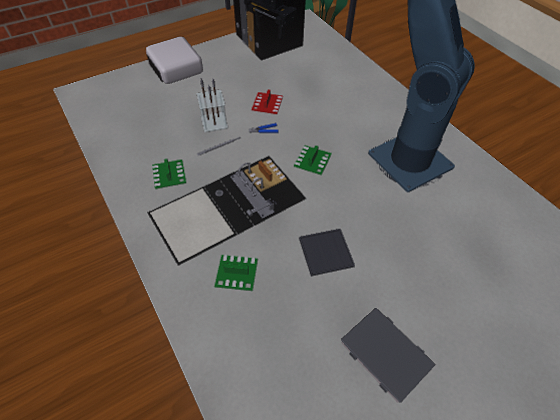

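View pics/side0.png

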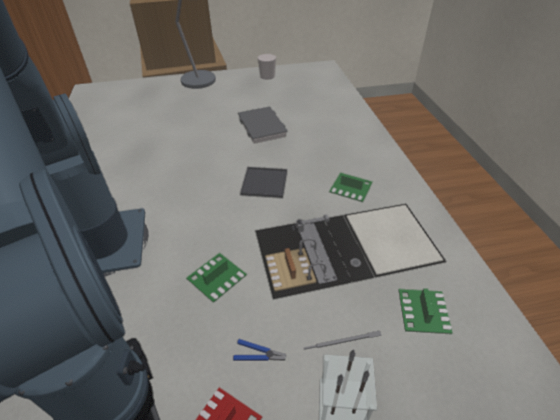

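Side view: the wooden plate is in the file at about (290,263). The lookalikes are green ones at (216,275), (351,186) and (425,310) and a red one at (228,408). Only the (290,263) one is wooden and over the posts, so I'll confirm it in a crop. The tray is at (264,182), the file lever at (312,220) and the palette at (262,123).

Run:
```python
from h import *
P={}
for n in ['scene','side']:
    c=calibration(n);im,D=snapshot(n)
    cv2.imwrite(f'pics/crop_{n}.png',cv2.resize(im[195:305,240:460],None,fx=3.5,fy=3.5,interpolation=2)) if n=='side' else 0
    for t,lo,hi in [('tray',.0,.02),('file',.0,.012),('plate_rail',.0,.02),('plate_rail',.025,.06)]:
        for r in models.regions_of(n,t)[:5]:
            X=cloud(c,D,r['region']);X=X[(X[:,2]>lo)&(X[:,2]<hi)]
            if len(X)<8: continue
            (cx,cy),(w,h),a=cv2.minAreaRect((X[:,:2]*1000).astype(np.float32))
            print(n,t,lo,round(r['confidence'],2),r['box'],'ctr',np.round([cx,cy]),'wh',np.round([w,h]),round(a,1),'z',np.round(np.percentile(X[:,2],[5,50,95]),3))
c=calibration('side')
print(np.round([atz(c,p,.006)[:2] for p in [(257,232),(272,295),(443,262),(408,206)]],3))
```

```text
scene tray 0.0 0.97 [299.8, 231.1, 356.4, 277.4] ctr [477. 159.] wh [137. 136.] 71.5 z [0.001 0.003 0.011]
scene tray 0.0 0.64 [247.2, 123.6, 277.0, 132.6] ctr [ 373. -399.] wh [ 41. 100.] 66.1 z [0.003 0.01  0.015]
scene file 0.0 0.85 [150.1, 164.4, 304.2, 267.5] ctr [ 649. -151.] wh [468. 236.] 1.8 z [0.001 0.004 0.008]
scene file 0.0 0.57 [243.9, 162.3, 285.7, 191.6] ctr [ 480. -203.] wh [111. 125.] 2.1 z [0.004 0.009 0.012]
scene plate_rail 0.0 0.98 [215.9, 253.2, 254.8, 291.7] ctr [741.  81.] wh [106. 111.] 52.0 z [0.001 0.004 0.01 ]
scene plate_rail 0.0 0.93 [247.8, 163.6, 283.7, 194.3] ctr [ 483. -198.] wh [103. 116.] 1.4 z [0.005 0.009 0.015]
scene plate_rail 0.0 0.86 [151.0, 158.4, 186.2, 188.8] ctr [ 762. -380.] wh [119. 102.] 72.6 z [0.001 0.005 0.01 ]
scene plate_rail 0.0 0.78 [253.3, 89.5, 284.5, 115.3] ctr [ 277. -533.] wh [123. 107.] 45.8 z [0.001 0.005 0.011]
scene plate_rail 0.0 0.75 [294.4, 152.3, 331.7, 177.6] ctr [ 299. -178.] wh [114. 106.] 35.5 z [0.001 0.004 0.009]
scene plate_rail 0.025 0.98 [215.9, 253.2, 254.8, 291.7] ctr [740.  82.] wh [15. 69.] 51.4 z [0.0
[... 1073 characters left out ...]
, 291.4] ctr [ 480. -197.] wh [102. 121.] 2.7 z [0.006 0.01  0.013]
side plate_rail 0.025 0.95 [197.4, 387.3, 262.6, 419.5] ctr [ 293. -518.] wh [34. 13.] 47.1 z [0.029 0.039 0.042]
side plate_rail 0.025 0.89 [397.8, 288.3, 452.7, 330.5] ctr [ 760. -381.] wh [69. 14.] 74.5 z [0.027 0.039 0.041]
side plate_rail 0.025 0.71 [326.9, 173.3, 374.2, 202.4] ctr [736.  78.] wh [17. 70.] 51.2 z [0.026 0.036 0.041]
side plate_rail 0.025 0.59 [267.6, 250.3, 313.8, 291.4] ctr [ 482. -201.] wh [13. 70.] 1.6 z [0.027 0.044 0.047]
side plate_rail 0.025 0.58 [300.4, 218.2, 326.3, 226.5] ctr [575. -71.] wh [78. 16.] 0.3 z [0.032 0.034 0.038]
[[ 0.419 -0.057]
 [ 0.423 -0.267]
 [ 0.871 -0.262]
 [ 0.873 -0.047]]
```

View pics/crop_side.png

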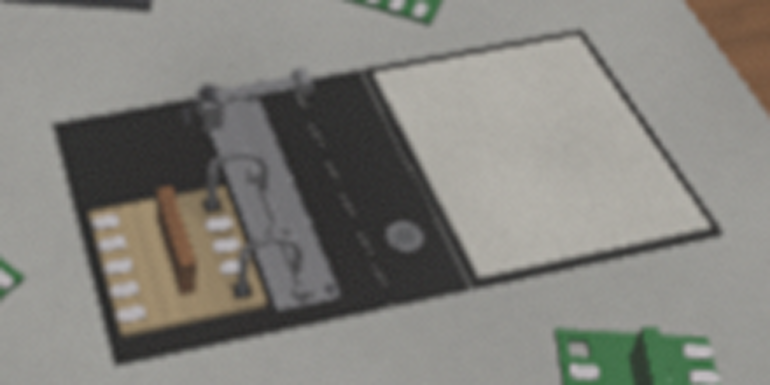

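The crop confirms the only wooden plate with a brown rail sits on the posts in the file. It also shows the lever roll at the crop's (300,80), with the arches shut. I'm moving above the file for a closer look.

```bash
python3 -m jog '{"travel":[[17.5,24.5,0],[17.5,24.5,0],[17.5,24.5,0],[17.5,24.5,0],[17.5,24.5,0],[17.5,24.5,0],[17.5,24.5,0],[17.5,24.5,0],[17.5,24.5,0],[17.5,24.5,0],[17.5,24.5,0],[17.5,24.5,0],[17.5,24.5,0],[17.5,24.5,0],[17.5,24.5,0],[17.5,24.5,0],[17.5,24.5,0],[17.5,24.5,0],[17.5,24.5,0],[17.5,24.5,0]],"spin":[-0.9,-0.9,-0.9,-0.9,-0.9,-0.9,-0.9,-0.9,-0.9,-0.9,-0.9,-0.9,-0.9,-0.9,-0.9,-0.9,-0.9,-0.9,-0.8,-0.8]}' 0.5 10; python3 -m jog '{"travel":[[0,0,0],[0,0,0]],"spin":[0,0]}'
python3 - <<'E'
from h import *
c=calibration('wrist');im,D=snapshot('wrist');cv2.imwrite('pics/w1.png',im)
print(arm.read_state()['tool_pos'],arm.read_state()['tool_rot'])
for t,z in [('file',0),('lever_hinge',.034),('lever_tip',.034),('plate_rail',.029)]:
    for m in models.mark_of('wrist',t)[:2]: print(t,round(m['confidence'],2),np.round(m['position']),np.round(atz(c,m['position'],z),4))
for r in models.regions_of('wrist','plate_rail')[:2]:
    X=cloud(c,D,r['region'])
    for lo,hi in [(0,.02),(.034,.055)]:
        Y=X[(X[:,2]>lo)&(X[:,2]<hi)]
        if len(Y)>8: print(lo,r['box'],cv2.minAreaRect((Y[:,:2]*1000).astype(np.float32)),np.median(Y[:,2]))
E
```

```text
time: 3.5
tool_pos: [0.5655, -0.1225, 0.2389]
tool_rot: [180.0, -0.0, 1.5]
force: [0.5, -0.8, 0.2]
width: 0.044
finger_force: 0.0
time: 3.7
tool_pos: [0.5648, -0.1232, 0.2386]
tool_rot: [180.0, 0.0, 1.6]
force: [-0.7, -1.3, 0.1]
width: 0.0439
finger_force: 0.0
[ 0.56433593 -0.1243597   0.23861207] [1.79960068e+02 3.60990824e-02 1.47490724e+00]
file 0.9 [302. 213.] [ 0.5234 -0.1582  0.    ]
lever_hinge 0.56 [232. 208.] [ 0.5377 -0.076   0.034 ]
lever_tip 0.7 [226. 139.] [ 0.6136 -0.0709  0.034 ]
plate_rail 0.94 [77.  7.] [0.7377 0.0762 0.029 ]
plate_rail 0.83 [307. 372.] [ 0.3039 -0.1747  0.029 ]
0 [292.6, 208.5, 377.0, 284.7] ((482.801025390625, -201.1053924560547), (108.50154876708984, 114.82294464111328), 3.518512725830078) 0.010457357469845144
0.034 [292.6, 208.5, 377.0, 284.7] ((498.60137939453125, -194.8137969970703), (81.77021789550781, 44.55970764160156), 89.76693725585938) 0.045474847870819235
0 [456.7, 2.8, 556.3, 68.5] ((735.8168334960938, -373.05047607421875), (114.6078109741211, 54.2152099609375), 76.05226135253906) 0.004678512326677119
0.034 [456.7, 2.8, 556.3, 68.5] ((756.0529174804688, -384.6599426269531), (24.804441452026367, 6.968696117401123), 78.8174819946289) 0.03826712664588397
```

View pics/w1.png

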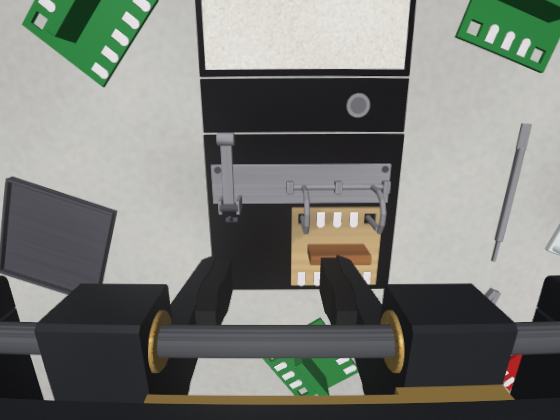

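The wrist view shows the roll at (226,139) and the rail at (339,254), which agrees with the earlier positions. Next I'm going down astride the roll and gripping its ends.

```bash
python3 -m jog '{"travel":[[12,13.5,0],[12,13.5,0],[12,13.5,0],[12,13.5,0],[0,0,-20],[0,0,-20],[0,0,-20],[0,0,-20],[0,0,-20],[0,0,-20],[0,0,-20],[0,0,-20],[0,0,-20],[0,0,-20],[0,0,-20],[0,0,0]],"spin":[0,0,0,0,0,0,0,0,0,0,0,0,0,0,0,0]}' ; python3 -m jog '{"travel":[[0,0,0],[0,0,0],[0,0,0],[0,0,0],[0,0,0],[0,0,0]],"spin":[0,0,0,0,0,0]}' 0 15
```

```text
time: 5.6
tool_pos: [0.6114, -0.0679, 0.0159]
tool_rot: [-180.0, 0.3, 1.6]
force: [-0.3, -0.1, 0.5]
width: 0.0442
finger_force: 0.0
time: 6.2
tool_pos: [0.6137, -0.0687, 0.0196]
tool_rot: [-180.0, -0.1, 1.5]
force: [0.1, 2.7, 6.1]
width: 0.0177
finger_force: 15.0
```

```bash
python3 -m jog '{"travel":[[-0.2,0,5.6],[-0.6,0,5.6],[-1,0,5.5],[-1.5,0,5.5],[-1.9,0,5.3],[-2.2,0,5.2],[-2.6,0,5],[-3,-0.2,4.7],[-3.3,-0.2,4.5],[-3.7,-0.2,4.3],[-4,-0.2,3.9],[-4.3,-0.2,3.7],[-4.5,-0.2,3.3],[-4.8,-0.2,3],[-5,-0.2,2.6],[-5.1,-0.2,2.2],[-5.3,0,1.8],[-5.5,0,1.5],[0,0,0],[0,0,0]],"spin":[0,0,0,0,0,0,0,0,0,0,0,0,0,0,0,0,0,0,0,0]}'
```

```text
time: 8.2
tool_pos: [0.5544, -0.0707, 0.0931]
tool_rot: [-180.0, -0.0, 1.5]
force: [-0.4, 4.7, 7.1]
width: 0.0183
finger_force: 15.0
```

```bash
python3 -m jog '{"travel":[[0,0,0],[0,0,0],[0,0,0],[0,0,0],[0,0,0],[0,0,20],[0,0,30],[0,0,30],[0,0,20]],"spin":[0,0,0,0,0,0,0,0,0]}' 0.5; python3 -m jog '{"travel":[[-6,-11,0],[-6,-11,0],[-6,-11,0],[-6,-11,0],[-6,-11,0],[-6,-11,0],[-6,-11,0],[-6,-11,0],[-6,-11,0],[-6,-11,0],[-6,-11,0],[-6,-10,0],[0,0,0],[0,0,0]],"spin":[7.5,7.5,7.5,7.5,7.5,7.5,7.5,7.5,7.5,7.5,7.5,7.5,0,0]}'
python3 - <<'E'
from h import *
c=calibration('wrist');im,D=snapshot('wrist');cv2.imwrite('pics/w2.png',im)
s=arm.read_state();print(s['tool_pos'],s['tool_rot'],s['q'])
for t,z in [('lever_hinge',.034),('lever_tip',.107),('plate_rail',.029)]:
    for m in models.mark_of('wrist',t)[:2]: print(t,round(m['confidence'],2),np.round(m['position']),np.round(atz(c,m['position'],z),4))
hsv=cv2.cvtColor(im,cv2.COLOR_BGR2HSV)
for r in models.regions_of('wrist','plate_rail')[:2]:
    X=cloud(c,D,r['region'])
    for lo,hi in [(0.004,.02),(.04,.06)]:
        Y=X[(X[:,2]>lo)&(X[:,2]<hi)]
        if len(Y)>8: print(lo,r['box'],cv2.minAreaRect((Y[:,:2]*1000).astype(np.float32)),np.median(Y[:,2]))
E
```

```text
time: 9.1
tool_pos: [0.5549, -0.0714, 0.1938]
tool_rot: [180.0, -0.1, 1.5]
force: [0.6, -0.0, 0.2]
width: 0.0442
finger_force: 0.0
time: 10.5
tool_pos: [0.4823, -0.2022, 0.1919]
tool_rot: [180.0, -0.0, 91.3]
force: [-0.3, 1.0, 0.3]
width: 0.0442
finger_force: 0.0
[ 0.48256391 -0.20172293  0.19191983] [ 1.79986873e+02 -1.95115469e-02  9.13366789e+01] [ 39.71714037  24.40817821 -27.55152035 108.51573009  14.3230749
  50.45115364   6.40960581]
lever_hinge 0.62 [347.  50.] [ 0.5415 -0.0737  0.034 ]
lever_tip 0.95 [395.  28.] [ 0.5564 -0.0717  0.107 ]
lever_tip 0.22 [312. 145.] [ 0.5076 -0.1475  0.107 ]
plate_rail 0.74 [276. 190.] [ 0.4837 -0.1986  0.029 ]
plate_rail 0.64 [ 86. 166.] [ 0.3    -0.1791  0.029 ]
0.004 [475.7, 284.6, 538.1, 373.9] ((785.0323486328125, -366.7159423828125), (59.774288177490234, 150.80506896972656), 27.86208152770996) 0.004828483891720729
0.04 [475.7, 284.6, 538.1, 373.9] ((760.9994506835938, -395.3869323730469), (25.850948333740234, 8.246809005737305), 86.53857421875) 0.04057807643006604
0.004 [223.2, 133.0, 324.2, 240.9] ((482.1342468261719, -201.39794921875), (105.01438903808594, 111.9512710571289), 1.8780772686004639) 0.0105870014693373
0.04 [223.2, 133.0, 324.2, 240.9] ((487.30145263671875, -188.94927978515625), (88.88684844970703, 39.77644729614258), 65.87908172607422) 0.04636775868675343
```

View pics/w2.png

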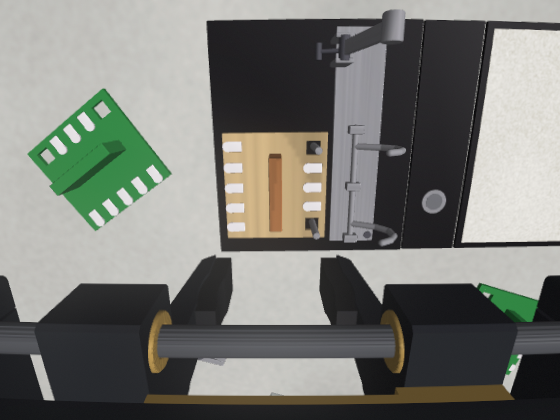

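The lever is up at (393,25), the arches are open to the right, and the rail at (275,192) is centred under the tool. Going down to grip it.

```bash
python3 -m jog '{"travel":[[0,0,-15],[0,0,-20],[0,0,-20],[0,0,-20],[0,0,-20],[0,0,-20],[0,0,-20],[0,0,-15],[0,0,-10],[0,0,-8],[0,0,0],[0,0,0]],"spin":[0,0,0,0,0,0,0,0,0,0,0,0]}'; python3 -m jog '{"travel":[[0,0,0],[0,0,0],[0,0,0],[0,0,0],[0,0,0],[0,0,0]],"spin":[0,0,0,0,0,0]}' 0 25
```

```text
time: 11.95
tool_pos: [0.4826, -0.2024, 0.0243]
tool_rot: [180.0, 0.0, 91.5]
force: [-0.4, -0.9, -0.2]
width: 0.0438
finger_force: 0.0
time: 12.55
tool_pos: [0.4824, -0.2024, 0.0241]
tool_rot: [180.0, 0.0, 91.5]
force: [-0.7, -0.2, 3.3]
width: 0.0117
finger_force: 25.0
```

```bash
python3 -m jog '{"travel":[[0,0,5],[0,0,8],[0,0,10],[0,0,10],[0,0,10],[0,0,10],[0,0,10],[0,0,15],[0,0,20],[0,0,20],[0,0,20],[0,0,12],[0,0,0]],"spin":[0,0,0,0,0,0,0,0,0,0,0,0,0]}'; python3 -m jog '{"travel":[[0,10,0],[0,15,0],[0,20,0],[0,20,0],[0,20,0],[0,20,0],[0,20,0],[0,20,0],[0,20,0],[-1,20,0],[-1,20,0],[-1,20,0],[-1,20,0],[-1,20,0],[0,20,0],[0,20,0],[0,20,0],[0,20,0],[0,10,0],[0,5,0]],"spin":[-1,-1,-1,-1,-1,-1,-1,-1,-1,-1,-1,-1,-1,-1,-1,-1,-1,-1,-1,-1]}'
python3 -m jog '{"travel":[[0,0,0],[0,0,0],[0,0,0]],"spin":[0,0,0]}'
python3 - <<'E'
from h import *
for n in ['side','scene','wrist']:
    c=calibration(n);im,D=snapshot(n);s=arm.read_state()
    if n=='wrist': cv2.imwrite('pics/w3.png',im)
    print(n,s['tool_pos'],s['tool_rot'])
    for t,lo,hi in [('tray',-.005,.02),('plate_rail',.1,.167)]:
      for r in models.regions_of(n,t)[:5]:
        X=cloud(c,D,r['region']);Y=X[(X[:,2]>lo)&(X[:,2]<hi)]
        if len(Y)>30:print(t,round(r['confidence'],2),cv2.minAreaRect((Y[:,:2]*1000).astype(np.float32)),np.median(Y[:,2]))
E
```

```text
time: 13.85
tool_pos: [0.4834, -0.2026, 0.1758]
tool_rot: [179.8, 0.1, 91.5]
force: [-0.3, 1.0, -1.6]
width: 0.0116
finger_force: 25.0
time: 15.85
tool_pos: [0.4765, 0.1588, 0.1732]
tool_rot: [-179.9, 0.0, 71.5]
force: [0.3, 0.5, -1.7]
width: 0.0117
finger_force: 25.0
time: 16.15
tool_pos: [0.4773, 0.1568, 0.1737]
tool_rot: [-180.0, 0.0, 71.4]
force: [0.5, -0.1, -1.6]
width: 0.0116
finger_force: 25.0
side [0.47734777 0.15684996 0.17379249] [-1.79997829e+02  3.17830316e-02  7.14417820e+01]
tray 0.68 ((473.7358703613281, 155.42312622070312), (140.91549682617188, 138.98402404785156), 72.61592864990234) 0.002871942750675099
tray 0.25 ((650.5464477539062, -148.94354248046875), (464.4015197753906, 240.96881103515625), 1.9245408773422241) 0.003642778373137224
plate_rail 0.63 ((511.3434143066406, -536.34814453125), (90.44792938232422, 91.23857879638672), 72.77281188964844) 0.11197925053449309
plate_rail 0.61 ((478.013671875, 157.03973388671875), (112.51789093017578, 104.93585968017578), 72.58551788330078) 0.15947321908555773
scene [0.47737231 0.15728941 0.17389405] [1.79999048e+02 7.58459667e-03 7.14616824e+01]
tray 0.65 ((473.9866943359375, 157.24658203125), (142.66397094726562, 138.3673095703125), 72.96412658691406) 0.002868228862330911
plate_rail 0.85 ((478.41607666015625, 161.566650390625), (111.63160705566406, 104.65880584716797), 71.45401763916016) 0.15963208965361206
wrist [0.47737916 0.15757862 0.17396089] [ 1.79992324e+02 -1.20446072e-03  7.14862320e+01]
tray 0.77 ((486.8249816894531, 188.45272827148438), (69.0428695678711, 134.9485626220703), 72.0624771118164) 0.0038394567544968
plate_rail 0.55 ((481.21417236328125, 165.30055236816406), (97.83814239501953, 104.44629669189453), 71.4123306274414) 0.1603821940447796
```

View pics/w3.png

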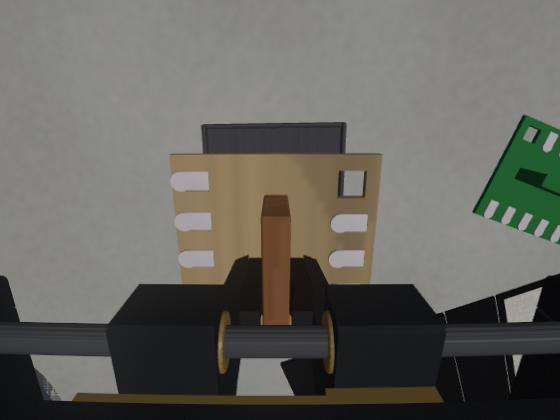

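The wrist view shows the plate held level. The far tray rim runs (203,125)–(346,123) and the far plate edge (170,155)–(381,154).

Run:
```python
from h import *
c=calibration('wrist')
for n,p,q,z,h in [('tray',(203,124),(346,122),.012,67),('plate',(170,154),(381,153),.161,55)]:
    a=atz(c,p,z)[:2]*1000;b=atz(c,q,z)[:2]*1000;d=(b-a)/np.linalg.norm(b-a);nn=np.array([d[1],-d[0]])
    print(n,a,b,np.linalg.norm(b-a),np.degrees(np.arctan2(d[1],d[0])),(a+b)/2+h*nn)
```

```text
tray [436.20246759 240.97472002] [560.78874952 201.16795654] 130.79113144381728 -17.719284588915357 [478.10391132 157.24987885]
plate [447.98233954 228.16054868] [545.12406247 196.17727921] 102.27142250353906 -18.22378746849944 [479.35308999 159.92758757]
```

```bash
python3 -m jog '{"travel":[[-1,-2,-10],[0,0,-15],[0,0,-20],[0,0,-20],[0,0,-20],[0,0,-15],[0,0,-12],[0,0,-10],[0,0,-8],[0,0,-6],[0,0,-5],[0,0,-4],[0,0,-3],[0,0,-2],[0,0,-1],[0,0,-1],[0,0,0],[0,0,0]],"spin":[0,0,0,0,0,0,0,0,0,0,0,0,0,0,0,0,0,0]}'
```

```text
time: 18.4
tool_pos: [0.4764, 0.1558, 0.0221]
tool_rot: [180.0, -0.0, 71.5]
force: [-0.2, 1.1, -0.1]
width: 0.0117
finger_force: 25.0
```

The plate is on the floor of the tray: the measured weight is gone. Releasing it, then rising.

```bash
python3 -m jog '{"travel":[[0,0,0],[0,0,0],[0,0,0],[0,0,0],[0,0,0],[0,0,0],[0,0,10],[0,0,20],[0,0,30],[0,0,40],[0,0,40],[0,0,30],[0,0,0],[0,0,0]],"spin":[0,0,0,0,0,0,0,0,0,0,0,0,0,0]}' 0.5
python3 - <<'E'
from h import *
for n in ['side','wrist']:
    c=calibration(n);im,D=snapshot(n)
    if n=='wrist': cv2.imwrite('pics/w4.png',im)
    for t,lo,hi in [('plate_rail',-.005,.018),('plate_rail',.025,.06)]:
      for r in models.regions_of(n,t)[:5]:
        X=cloud(c,D,r['region']);Y=X[(X[:,2]>lo)&(X[:,2]<hi)]
        if len(Y)>30:print(n,lo,round(r['confidence'],2),cv2.minAreaRect((Y[:,:2]*1000).astype(np.float32)),np.median(Y[:,2]))
E
```

```text
time: 19.8
tool_pos: [0.4765, 0.1556, 0.1927]
tool_rot: [179.9, -0.0, 71.5]
force: [-0.9, -0.2, -0.5]
width: 0.0442
finger_force: 0.0
side -0.005 0.79 ((477.07904052734375, 158.74563598632812), (128.97866821289062, 105.22863006591797), 76.36209869384766) 0.00776046811770927
side -0.005 0.74 ((762.6082763671875, -377.4523620605469), (119.97771453857422, 108.56948852539062), 73.57454681396484) 0.004002491772205832
side -0.005 0.73 ((299.7646484375, -492.2188415527344), (62.15907287597656, 125.92921447753906), 75.42151641845703) 0.004411557733729629
side -0.005 0.71 ((738.2719116210938, 82.12329864501953), (118.69072723388672, 114.776611328125), 52.29856872558594) 0.0035481332943195164
side -0.005 0.68 ((297.9315490722656, -177.79403686523438), (115.23135375976562, 109.88160705566406), 35.144737243652344) 0.004594542739625729
side 0.025 0.79 ((475.7088623046875, 151.26388549804688), (61.59859085083008, 12.766915321350098), 70.81819152832031) 0.04220282861966457
side 0.025 0.74 ((760.4906005859375, -379.21356201171875), (72.75870513916016, 13.787707328796387), 73.41580200195312) 0.038935
[... 282 characters left out ...]
9580294
side 0.025 0.68 ((298.03369140625, -181.5577392578125), (68.81245422363281, 14.668718338012695), 35.52257537841797) 0.03803006925260216
wrist -0.005 0.91 ((476.849853515625, 156.6680450439453), (112.65817260742188, 105.79811096191406), 71.49153900146484) 0.00857989784169434
wrist -0.005 0.86 ((742.4063720703125, 78.27484130859375), (106.61946105957031, 116.94430541992188), 52.910621643066406) 0.0046304809731450925
wrist 0.025 0.91 ((478.0948486328125, 157.9901123046875), (69.05654907226562, 11.887638092041016), 71.86772918701172) 0.04426877909111821
wrist 0.025 0.86 ((730.8757934570312, 86.55152893066406), (11.61970329284668, 48.62641906738281), 52.08893966674805) 0.04009134051469872
```

View pics/w4.png

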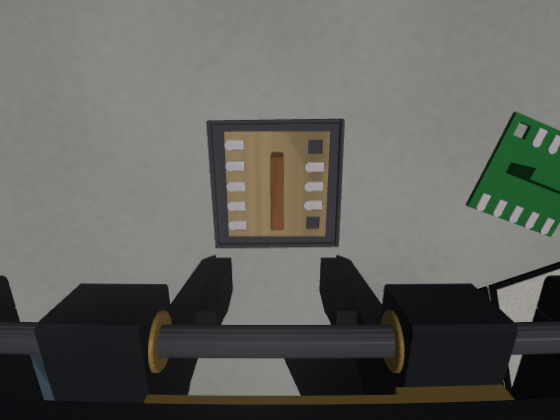

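The plate lies flat, centred in the tray at (276,185). Back to the lever, on its end grip.

```bash
python3 -m jog '{"travel":[[6.5,-19,0],[6.5,-19,0],[6.5,-19,0],[6.5,-19,0],[6.5,-19,0],[6.5,-19,0],[6.5,-19,0],[6.5,-19,0],[6.5,-19,0],[6.5,-19,0],[6.5,-18.5,0],[6.5,-18,0],[0,0,0],[0,0,-20],[0,0,-20],[0,0,-20],[0,0,-20],[0,0,-18],[0,0,0],[0,0,0]],"spin":[-5.8,-5.8,-5.8,-5.8,-5.8,-5.8,-5.8,-5.8,-5.8,-5.8,-6,-6,0,0,0,0,0,0,0,0]}'; python3 -m jog '{"travel":[[0,0,0],[0,0,0],[0,0,0],[0,0,0],[0,0,0],[0,0,0]],"spin":[0,0,0,0,0,0]}' 0 15
```

```text
time: 22.1
tool_pos: [0.554, -0.0698, 0.0939]
tool_rot: [-180.0, 0.0, 1.6]
force: [0.3, 0.3, 0.7]
width: 0.0441
finger_force: 0.0
time: 22.7
tool_pos: [0.5547, -0.0705, 0.0945]
tool_rot: [-180.0, -0.1, 1.5]
force: [-0.7, 1.0, 5.9]
width: 0.0178
finger_force: 15.0
```

Gripped at 17.8 mm, so I'm reversing the arc.

```bash
python3 -m jog '{"travel":[[5.5,0,-1.5],[5.3,0,-1.8],[5.1,0.2,-2.2],[5,0.2,-2.6],[4.8,0.2,-3],[4.5,0.2,-3.3],[4.3,0.2,-3.7],[4,0.2,-3.9],[3.7,0.2,-4.3],[3.3,0.2,-4.5],[3,0.2,-4.7],[2.6,0,-5],[2.2,0,-5.2],[1.9,0,-5.3],[1.5,0,-5.5],[1,0,-5.5],[0.6,0,-5.6],[0.2,0,-5.6],[0,0,-1],[0,0,0]],"spin":[0,0,0,0,0,0,0,0,0,0,0,0,0,0,0,0,0,0,0,0]}'
python3 -m jog '{"travel":[[0,0,0],[0,0,0],[0,0,0],[0,0,0],[0,0,0],[0,0,10],[0,0,20],[0,0,30],[0,0,40],[0,0,40],[0,0,0],[0,0,0]],"spin":[0,0,0,0,0,0,0,0,0,0,0,0]}' 0.5
python3 - <<'E'
from h import *
im,D=snapshot('wrist');cv2.imwrite('pics/w5.png',im);c=calibration('wrist')
for r in models.regions_of('wrist','lever_tip')[:2]:
    X=cloud(c,D,r['region']);print(r['confidence'],r['box'],X.min(0),X.max(0),np.percentile(X[:,2],[50,90]))
E
```

```text
time: 24.7
tool_pos: [0.6126, -0.0687, 0.0194]
tool_rot: [-180.0, 0.0, 1.5]
force: [2.6, 3.7, -2.4]
width: 0.0177
finger_force: 15.0
time: 25.9
tool_pos: [0.6134, -0.0691, 0.1613]
tool_rot: [180.0, -0.1, 1.5]
force: [-0.4, -0.8, -0.4]
width: 0.0442
finger_force: 0.0
0.85 [265.7, 194.5, 286.3, 288.0] [ 0.52860385 -0.08149102  0.00279185] [ 0.61980628 -0.06052269  0.04009502] [0.03434039 0.037911  ]
```

View pics/w5.png

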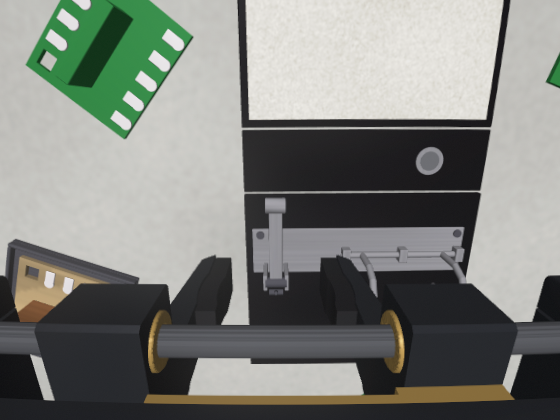

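The lever is level with its roll at (276,205), top at z≈0.040 m as when shut, and the arches are shut at right. Handing in.

```bash
python3 -c "
from cell import arm
print(arm.sign_off())"
```

```text
the job is handed in; nothing more can be done
None
```

I lifted the lever so the rings opened, set the plate down flat and centred in the tray, then lowered the lever so the empty rings are shut. I handed the job in at about 26 s on the robot's clock; the hand-in call returned no verdict, and I did not check the bystanders again at the end.

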